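# Change the load of a two-sided curing tray

### The arm

A 6-joint arm with a two-finger parallel gripper is mounted at the origin on a cart in front of the work surface, level with it; the furniture and walls round the work are solid. World frame = base frame: x ahead of the robot, y to its left, z up, the work surface at z = 0. Lengths are in m, angles in rad, forces in N, time in s.
With the tool pointing down it reaches from about 0.35 to 0.975 m from the base axis. Payload 4.9 kg.
Tool frame: the origin (TCP) lies between the finger pads; the fingertips stand 14 mm ahead of it and the grasp point (between the pads) lies 5 mm behind it (manip.finger_overhang is the distance from the TCP to the fingertips, in m); z points along the fingers, y is the line along which they close (so a half turn about z gives the same grasp; the last joint's range is limited). The gripper opens to 85 mm and grips with 20 to 120 N. Pads are 22 mm wide; open, the fingers measure 114 mm over their backs; the gripper's body (76 mm by 85 mm) begins 54 mm behind the grasp point. The pads swing forward as they close: fully open they stand 13 mm farther back than shut.
Start: joints at [1.054, 0.053, 1.613, -0, 1.476, -0.119], TCP at [0.242, 0.576, 0.245] pointing down, gripper open.
Joint ranges: [-3.01, 3.01], [-1.01, 2.22], [0.06, 2.58], [-1.02, 4.17], [0.09, 2.62], [-3.14, 3.14]. Speed limits (rad/s): [2.57, 2.57, 3.14, 3.14, 3.14, 3.14].

### API

Orientations are given as a unit quaternion [w, x, y, z].
In Python, from plant import manip, grab_frame gives the robot as it stands.
- The arm moves only by the tool servo_tool, never from a script. Its argument "deltas" is a list that holds one entry, the list of rows, each a list of 5 numbers: the opening in per cent of the stroke, from 0 (shut) to 100 (fully open), then the shift along the world's x, y, z in m, then the turn about the world's z in degrees. A call has exactly 8 rows; each row shifts and turns the commanded pose from where the row before left it; what a row does not reach is not made up. A row lasts 1/10 s, in which the tool goes at most 50 mm and 8.59 degrees, less where a joint would pass 70% of its speed; a pose out of reach is approached as far as the arm can. A call is refused whole if a number of a shift passes 0.05 or a number of a turn 8.59, either way. A call with a gripper value outside its range is refused whole. The fingers move at their own pace and stop on an object; the grip force is fixed at half the most. Time passes only in rows, so rows that do not move let the fingers close, or fill a call up. It gives the time, the measured TCP pose, the force, the opening and the grip force at its end, in the units of the state.
- manip.state(): the state, without advancing time (a new reading comes with each control period).
- grab_frame(name): name is "scene" or "top" or "wrist"; returns a dict with "pixels" (400x640x3 uint8, red, green, blue), "z_map" (400x640 float32, m along the optical axis (not along the pixel's ray), 0 where there is no reading), "fx", "fy", "cx", "cy" (pixels), "rvec" (rotation vector, rad) and "tvec" (3), from world to camera coordinates, as OpenCV has them; the wrist camera has in their place "T_tool_cam" (4x4, takes a point from camera to tool coordinates, whose origin is the TCP and whose axes are the flange's). Camera axes: x right, y down, z forward; pixel columns grow to the right and rows downward; lengths in m; the calibration is good to about 2 mm. A picture is of the moment at which its call begins: read the wrist's pose just before it.
- manip.job_done(): hands the job in; it is judged then, once.
The state is a dict: "time": time; "joint_pos": joint angles; "joint_vel": joint speeds; "joint_efforts": joint torques, N m; "tool_pos": TCP position; "tool_rot": TCP orientation; "contact_force": force on the tool from outside, world axes, zero at the start; "ft_torque": the same for the moment, N m; "gripper_width": opening from 0.0 (shut) to 1.0 (fully open); "grasp_force": force on a finger pad.
Only numpy, scipy, OpenCV 4.12 (cv2) and the standard library are available. Lean on these libraries where they do the work, as an engineer would, in place of code of your own. Each camera call takes 0.05 s, during which the arm holds its last target. There are 200 camera calls.

### The job

Change the load of the curing stand on the bench. Take the finished bar out of the swivel tray and set it down flat on the low laying-out board where the raw pieces lie, and lay the raw wooden pieces that belong on this side of the tray flat in their fitting compartments; then draw the spring plunger, swing the tray half a turn until the plunger drops into the other hole, lay the remaining raw pieces flat in their compartments on that side, and finally press the start button on the hood. Every raw piece has one compartment of its own size, and the tape roll, the pot of screws and the sanding block stay where they are.

Things in the scene. Friction and masses are not known exactly. Their poses are not given: they have to be found in the camera images.
- stand_pivot (a point): Fixed curing stand: grey pedestal with a round grey swivel tray, radius 135 mm. Point: turning axis at compartment floor height (70 mm). Fixed axes: x to the far half, y left, z up. A white hood covers the far half: roof over x 30 to 145, y -120 to 120 mm, 42 to 50 mm above this point. Load only the near half (x < 0). Steel index plate under the tray: radius 162 mm, top 14 mm below this point.
- swivel_tray (a joint): Turn of the tray in rad, counter-clockwise seen from above: 0 at the start, 3.14 after the half turn; end stops just (0.006 rad) beyond both. It turns with little friction (about 1 N at the plunger) once the plunger is drawn, and stays where it is left.
- plunger (a joint): Lift of the spring plunger, m: 0 home, its 8 mm pin 10 mm deep in a hole of the index plate, tray locked (0.01 rad play); 0.018 fully drawn. Above 0.011 the tray turns freely. The spring pulls down with 4 N at home, 7 N fully drawn. Let go between holes, the pin rides on the plate at about 0.010 until over a hole.
- plunger_knob (a point): Top centre of the plunger's black knob (26 mm diameter, 24 mm high, upright), on a lug at the tray's rim 148 mm from the axis: on the left (y +148 mm in stand_pivot) at the start, on the right (y -148 mm) after the half turn, on the robot's side in between. Top is 45 mm above stand_pivot when home; pull straight up. Below it a bushing 22 mm in diameter, its top 27 mm under this point when home.
- bay_long (a point): Compartment for the long bar: floor 30 x 148 mm, framed by a rib 5 mm wide and 6 mm high; this point is the centre of its floor. In the near half of the tray at the start, nearer to the turning axis (27 mm from it). Its z axis is up and its y axis runs along the compartment's length; it turns with the tray.
- bay_medium (a point): Compartment for the medium bar: floor 48 x 128 mm, framed by a rib 5 mm wide and 6 mm high; this point is the centre of its floor. In the near half of the tray at the start, at the rim (81 mm from the axis), and holds the finished bar then. Its z axis is up and its y axis runs along the compartment's length; it turns with the tray.
- bay_board (a point): Compartment for the flat board: floor 53 x 98 mm, framed by a rib 5 mm wide and 6 mm high; this point is the centre of its floor. Under the hood at the start, in the near half after the half turn, 52 mm from the diameter that the plunger lies on. Its z axis is up and its y axis runs along the compartment's length; it turns with the tray.
- bay_block (a point): Compartment for the small block: floor 38 x 68 mm, framed by a rib 5 mm wide and 6 mm high; this point is the centre of its floor. Beside bay_board, end to end with it. Its z axis is up and its y axis runs along the compartment's length; it turns with the tray.
- long_bar_mid (a point): plain wooden raw bar, 140 mm long, 22 mm wide and 22 mm thick, lying on the laying-out board at the start; it may be absent. The point is the centre of the piece; its y axis runs along the length, its x axis across the width, z through the thickness (up at the start). 
- medium_bar_mid (a point): plain wooden raw bar, 120 mm long, 40 mm wide and 18 mm thick, lying on the laying-out board at the start; it may be absent. The point is the centre of the piece; its y axis runs along the length, its x axis across the width, z through the thickness (up at the start). 
- flat_board_mid (a point): plain wooden raw board, 90 mm long, 45 mm wide and 13 mm thick, lying on the laying-out board at the start; it may be absent. The point is the centre of the piece; its y axis runs along the length, its x axis across the width, z through the thickness (up at the start). 
- small_block_mid (a point): plain wooden raw block, 60 mm long, 30 mm wide and 30 mm thick, lying on the laying-out board at the start; it may be absent. The point is the centre of the piece; its y axis runs along the length, its x axis across the width, z through the thickness (up at the start). 
- finished_bar_mid (a point): The finished bar: same shape as the medium bar (120 x 40 x 18 mm), but it lies in the tray, in bay_medium, at the start. The point is the centre of the piece; its y axis runs along the length, its x axis across the width, z through the thickness (up at the start). 
- board_top (a point): Laying-out board: a fixed grey sheet on battens in front of the robot, 155 x 420 mm, its top 45 mm above the bench. Point: centre of its top; x across its width (away from the robot), y along its length, z up. A lip 8 mm wide, 7 mm high closes each end. The raw pieces lie across it, side by side; the left end (y over 115 mm) is free at the start. A fixed bundle of wood, up to 98 mm high, stands right behind it.
- start_button (a joint): Travel of the start button in m: 0 out, 0.006 fully pressed (5 N); it springs back.
- start_button_top (a point): Centre of the top of the round grey start button (28 mm in diameter, in a black housing) on the hood's roof, 47 mm behind the turning axis; pressed straight down.
- masking_roll: Roll of masking tape, 96 mm across and 24 mm high, on the bench at the front left; origin at the centre of its underside. Not to be moved.
- screw_pot: Pot of screws, 65 mm across and 75 mm high, on the bench at the back right; origin at the centre of its underside. Not to be moved.
- sanding_block: Sanding block, 63 x 113 x 34 mm, on the bench at the back right; origin at the centre of its underside. Not to be moved.
There are look-alikes about, which are no part of the job. There is more than one size of the part that bears small_block_mid; the job needs the larger.

How it is judged:
By the outcome, as a careful person would: the job done as asked, in the order asked, and still so for the second after the job is handed in, with the robot touching nothing.
Of long_bar, medium_bar, flat_board, small_block only 3 to 4 are there at a start; the rules pass over those that are not, and their reading is None.
At some moment in a run one of flat_board, small_block, finished_bar may be knocked a few centimetres aside while the robot is not near it.
It also fails if it takes over 200 s, if anything falls off the work surface, if the arm or the gripper's body presses on something with over 40 N, if the wrist force passes 120 N, or if a joint passes its speed limit or range.

## Working session

There is one attempt and no reset: what is moved stays moved. The work goes in short steps, Python scripts to look and compute and a tool call to move; the robot and the scene stay as the last step left them, time stands still between calls to the robot, and variables do not carry over. Pictures are saved under pics/ and viewed, at most 17 in all, crops included, and the job is handed in when it is done.

Besides the shell and the picture viewer there is one more tool, called after "Emit:" as name(argument=value, ...) on one line, values as JSON. servo_tool: Moves the arm, as the interface text tells. Its arguments: {"type":"object","properties":{"deltas":{"type":"array"}},"required":["deltas"]}

```bash
ls; mkdir -p pics
cat > h.py <<'E'
import numpy as np, cv2
from plant import manip, grab_frame
from scipy.spatial.transform import Rotation as R
def grab(n):
    s=manip.state(); f=grab_frame(n)
    if 'rvec' in f:
        Rm=cv2.Rodrigues(np.array(f['rvec'],float))[0]; t=np.array(f['tvec'],float).ravel()
        f['R']=Rm.T; f['c']=-Rm.T@t
    else:
        q=s['tool_rot']; T=np.eye(4); T[:3,:3]=R.from_quat([q[1],q[2],q[3],q[0]]).as_matrix(); T[:3,3]=s['tool_pos']
        M=T@np.array(f['T_tool_cam']); f['R']=M[:3,:3]; f['c']=M[:3,3]
    return f
def cloud(f):
    v,u=np.mgrid[:400,:640]; z=f['z_map']
    P=np.stack([(u-f['cx'])/f['fx']*z,(v-f['cy'])/f['fy']*z,z],-1)@f['R'].T+f['c']
    P[z==0]=np.nan; return P
def ray(f,u,v,h):
    d=f['R']@np.array([(u-f['cx'])/f['fx'],(v-f['cy'])/f['fy'],1]); return f['c']+d*(h-f['c'][2])/d[2]
def pix(f,p):
    q=f['R'].T@(np.array(p)-f['c']); return q[0]/q[2]*f['fx']+f['cx'],q[1]/q[2]*f['fy']+f['cy']
def save(f,n): cv2.imwrite('pics/'+n+'.png',cv2.cvtColor(f['pixels'],cv2.COLOR_RGB2BGR))
E
python3 - <<'E'
from h import *
for n in ('top','scene'):
    f=grab(n); save(f,n+'0'); np.savez(n+'0.npz',**{k:np.array(v) for k,v in f.items()}); print(n,f['c'],f['R'][:,2],f['fx'])
print(manip.state())
E
```

```text
pics
top [ 0.46311196 -0.01698755  1.80148619] [ 0.0413467   0.01005798 -0.99909423] 505.34754093140936
scene [-0.27467369 -0.90453272  0.64418045] [ 0.6074031   0.68113226 -0.40880352] 481.466704086661
{'time': 0.1, 'joint_pos': array([ 1.05398669e+00,  5.32993328e-02,  1.61415087e+00, -1.58723885e-05,
        1.47599770e+00, -1.18981123e-01]), 'joint_vel': array([-0.0001828 , -0.00074694, -0.00356374, -0.00037042,  0.00129656,
       -0.00068862]), 'joint_efforts': array([-5.32428312e-04, -3.94900239e+01, -3.71365070e+01, -1.68501724e-04,
        3.92916423e-03,  8.98201193e-06]), 'tool_pos': array([0.24186223, 0.57572489, 0.24418414]), 'tool_rot': array([-2.82442248e-04,  1.97604283e-01,  9.80281432e-01, -8.83616898e-04]), 'contact_force': array([-0.83804306, -0.6604334 , -0.40568264]), 'ft_torque': array([0.00325247, 0.0306769 , 0.01766773]), 'grasp_force': 0.0, 'gripper_width': 0.9974750011546422}
```

View pics/top0.png

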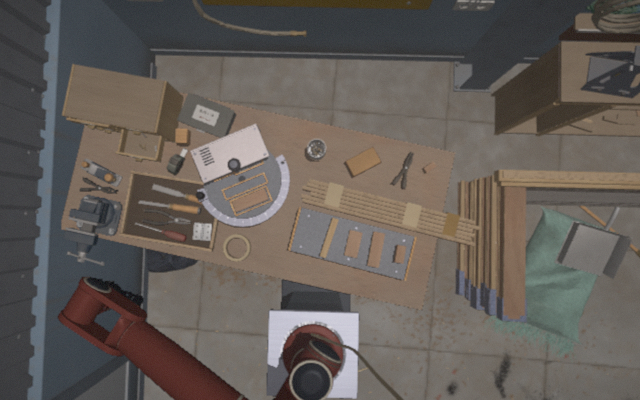

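View pics/scene0.png

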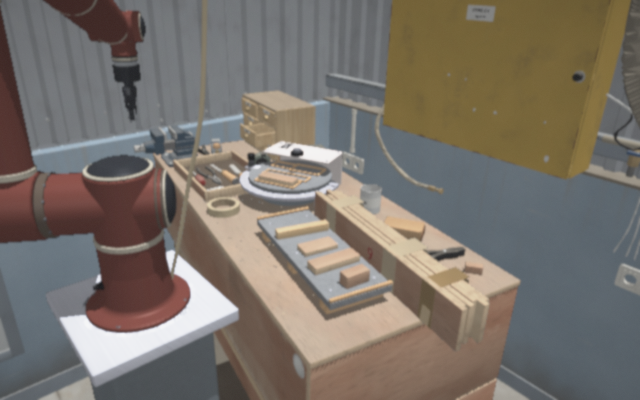

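The top view shows the stand at about (240,180), the knob at (201,193), and the finished bar at (250,200) in the tray. The laying-out board spans (290–415, 208–275), with pieces at (328,238), (353,245), (376,247) and (399,254). The scene view agrees. Next I'll get coarse positions.

Run:
```python
from h import *
np.set_printoptions(precision=3,suppress=True)
f=dict(np.load('top0.npz'))
for n,u,v,h in [('board',352,242,.045),('long',328,238,.067),('p2',353,245,.06),('p3',376,247,.063),('p4',399,254,.07),('fin',250,200,.088),('knob',201,193,.115),('button',234,164,.125),('roll',236,247,.02)]: print(n,ray(f,u,v,h), cloud(f)[v,u])
g=grab('wrist'); print(g['T_tool_cam'],g['fx'])
```

```text
board [ 0.398 -0.128  0.045] [ 0.398 -0.127  0.061]
long [ 0.41  -0.044  0.067] [ 0.41  -0.044  0.064]
p2 [ 0.388 -0.13   0.06 ] [ 0.388 -0.13   0.064]
p3 [ 0.383 -0.209  0.063] [ 0.384 -0.208  0.071]
p4 [ 0.362 -0.287  0.07 ] [ 0.362 -0.286  0.077]
fin [0.532 0.225 0.088] [0.532 0.225 0.089]
knob [0.55  0.386 0.115] [0.55  0.385 0.117]
button [0.649 0.277 0.125] [0.647 0.272 0.15 ]
roll [0.368 0.278 0.02 ] [0.367 0.281 0.005]
[[ 0.    -0.958 -0.285  0.072]
 [ 1.     0.     0.001  0.   ]
 [-0.001 -0.285  0.958 -0.129]
 [ 0.     0.     0.     1.   ]] 354.4051090746028
```

Emit:
servo_tool(deltas=[[[100,0.027,-0.037,0.017,5],[100,0.027,-0.037,0.017,5],[100,0.027,-0.037,0.017,5],[100,0.027,-0.037,0.017,5],[100,0.027,-0.037,0.017,5],[100,0.027,-0.037,0.017,5],[100,0.027,-0.037,0.017,5],[100,0,0,0,0]]])

```text
time: 0.95
tool_pos: [0.4343, 0.3138, 0.3672]
tool_rot: [0.003, -0.103, 0.995, 0.0]
contact_force: [-0.1, -0.9, -0.5]
gripper_width: 1.002
grasp_force: 0.0
```

Run:
```python
from h import *
f=grab('wrist'); save(f,'w1'); np.savez('w1.npz',**{k:np.array(v) for k,v in f.items()})
s=manip.state(); print(s['tool_pos'],s['tool_rot'],f['c'])
```

```text
[0.43274219 0.31551533 0.36567076] [ 1.11816185e-03 -1.03860571e-01  9.94591123e-01  4.79694580e-04] [0.36291477 0.29900368 0.49558841]
```

View pics/w1.png

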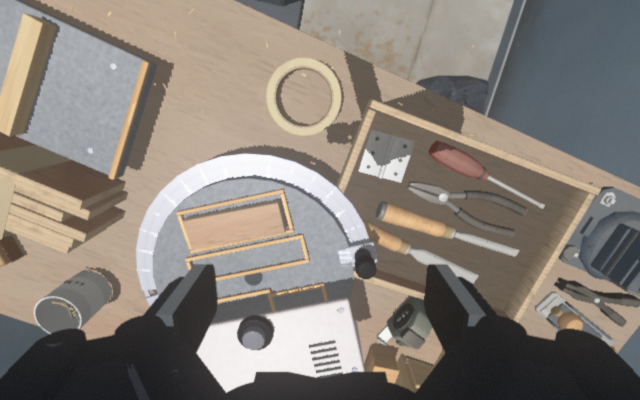

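The wrist view shows the finished bar at (237,220), the empty long bay at (247,255), the knob at (364,262) and the button at (254,333). The tape roll is at (304,97) and the left end of the board at the upper left.

```bash
cat >> h.py <<'E'
def load(n): return {k:(v if v.shape else float(v)) for k,v in np.load(n+'.npz').items()}
def snap(cam,n):
    f=grab(cam); save(f,n); np.savez(n+'.npz',**{k:np.array(v) for k,v in f.items()}); return f
def rects(P,mask,amin=100):
    """min-area rectangles (world xy, mm sizes, yaw deg of long side) of the blobs in mask"""
    n,l,st,_=cv2.connectedComponentsWithStats(cv2.morphologyEx(mask.astype(np.uint8),cv2.MORPH_OPEN,np.ones((3,3))),connectivity=4)
    out=[]
    for i in range(1,n):
        if st[i,4]<amin: continue
        X=P[l==i]; (c,(w,h),a)=cv2.minAreaRect((X[:,:2]*1000).astype(np.float32))
        if w<h: a+=90; w,h=h,w
        out.append((np.round(c,1),round(w,1),round(h,1),round((a+90)%180-90,1),round(float(np.median(X[:,2]))*1000,1),np.round(st[i,:4]+0)))
    return out
E
python3 - <<'E'
from h import *
f=load('w1'); P=cloud(f); z=P[...,2]; im=f['pixels'].astype(int)
for a in [(252,190),(237,220),(247,255),(364,262),(254,333),(180,190),(150,250),(304,97)]: print(a,np.round(P[a[1],a[0]],4),im[a[1],a[0]])
print('fin');[print(r) for r in rects(P,(z>.083)&(z<.094)&(P[...,0]<.62)&(abs(P[...,1]-.22)<.12),500)]
print('knob');[print(r) for r in rects(P,(z>.107)&(z<.125)&(P[...,1]>.33)&(P[...,0]<.65))]
print('hood');[print(r) for r in rects(P,(z>.112)&(z<.13)&(P[...,0]>.55),300)]
h=cv2.cvtColor(f['pixels'],cv2.COLOR_RGB2HSV)
rib=(z>.072)&(z<.080)&(P[...,0]<.66)&(abs(P[...,1]-.24)<.13)&(h[...,1]>90)
print('rib');[print(r) for r in rects(P,rib,30)]
print('plate');
m=(im.min(-1)>190)&(z<.065)&(z>.045); X=P[m]; 
from scipy.optimize import least_squares
hull=cv2.convexHull((X[:,:2]*1000).astype(np.float32))[:,0]
s=least_squares(lambda p:np.hypot(hull[:,0]-p[0],hull[:,1]-p[1])-162,[600,240],loss='soft_l1',f_scale=2); print(s.x,np.median(X[:,2]),len(hull),np.abs(s.fun).mean())
E
```

```text
(252, 190) [0.4892 0.2394 0.07  ] [174 178 181]
(237, 220) [0.525  0.2297 0.0879] [213 181 156]
(247, 255) [nan nan nan] [162 165 167]
(364, 262) [0.536  0.3887 0.114 ] [57 56 55]
(254, 333) [0.6382 0.2781 0.1427] [155 156 164]
(180, 190) [0.5129 0.1466 0.0542] [237 238 244]
(150, 250) [0.6047 0.1152 0.0555] [223 224 231]
(304, 97) [0.3683 0.2783 0.002 ] [187 165 146]
fin
(array([533.6, 227. ]), 120.5, 40.6, -66.6, 87.9, array([183, 202, 103,  48], dtype=int32))
knob
(array([544.7, 393.5]), 24.7, 24.0, 13.5, 114.5, array([356, 258,  21,  21], dtype=int32))
(array([617.7, 369.2]), 78.3, 64.6, -89.9, 120.0, array([298, 298,  61,  49], dtype=int32))
hood
(array([671.6, 309.7]), 205.5, 109.6, -68.0, 120.0, array([197, 298, 168,  93], dtype=int32))
rib
(array([599.2, 251.5]), 18.5, 4.2, -68.3, 75.9, array([241, 270,  14,   5], dtype=int32))
plate
[560.11145628 223.21784612] 0.05583262357369559 22 22.87800201263768
```

Run:
```python
from h import *
f=load('w1'); P=cloud(f); z=P[...,2]; im=f['pixels']
h=cv2.cvtColor(im,cv2.COLOR_RGB2HSV)
def plane(m,hh,c=None):
    v,u=np.nonzero(m); return np.array([ray(f,a,b,hh)[:2] for a,b in zip(u,v)])*1000
Z=np.zeros((400,640),bool); Z[180:305,165:335]=1
sat=(h[...,1]>110)&Z&~(z>.083)
print(sat.sum())
n,l,st,_=cv2.connectedComponentsWithStats(sat.astype(np.uint8))
for i in range(1,n):
    if st[i,4]>15: print(st[i],cv2.minAreaRect(plane(l==i,.076).astype(np.float32)))
# plate outer circle
m=(im.min(-1)>185)&np.isfinite(z)&(z<.062)&(z>.048)
cs,_=cv2.findContours(m.astype(np.uint8),0,1); c=max(cs,key=cv2.contourArea)[:,0]
X=np.array([ray(f,a,b,.056)[:2] for a,b in c])*1000
from scipy.optimize import least_squares
s=least_squares(lambda p:np.hypot(X[:,0]-p[0],X[:,1]-p[1])-162,[600,256],loss='soft_l1',f_scale=1); print(s.x,(abs(s.fun)<2).sum(),len(X))
# button
g=(z>.13)&(z<.2)&(P[...,0]>.55)
n,l,st,_=cv2.connectedComponentsWithStats(g.astype(np.uint8))
for i in range(1,n):
    if st[i,4]>50:
        Q=P[l==i]; print('btn',st[i],cv2.minEnclosingCircle((Q[:,:2]*1000).astype(np.float32)),np.median(Q[:,2]),Q[:,2].max())
cv2.imwrite('pics/w1c.png',cv2.resize(cv2.cvtColor(im,cv2.COLOR_RGB2BGR)[150:380,130:400],None,fx=2.6,fy=2.6,interpolation=cv2.INTER_CUBIC))
```

```text
0
[610.10145218 260.67248779] 133 639
btn [237 318  36  32 870] ((648.4179077148438, 277.8543395996094), 22.08322525024414) 0.13375855460507702 0.14391571640777107
```

View pics/w1c.png

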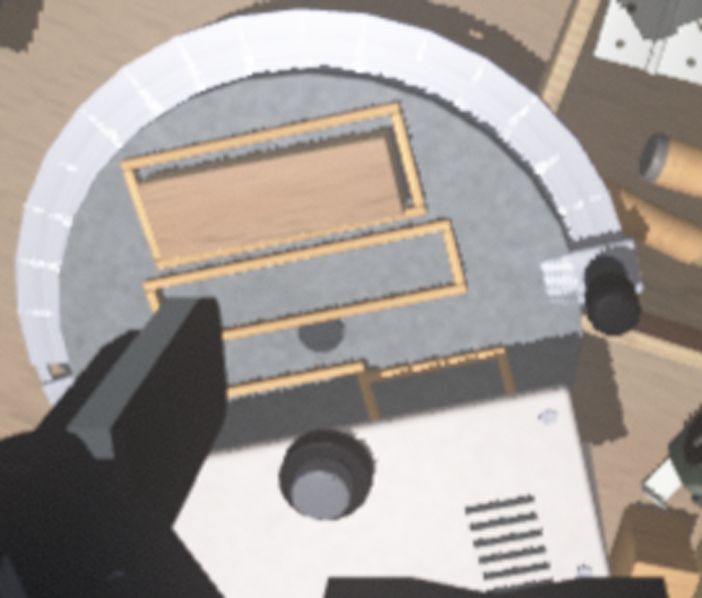

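The crop shows the medium bay frame with its outer corners at crop (122,160), (400,102), (427,212), (157,268). The long bay's visible corners are at (145,283), (447,222), (467,290). The free index hole is at (57,370), the cap at (321,333), and the button top at (320,495).

Run:
```python
from h import *
f=load('w1')
g=lambda u,v,h:ray(f,u/2.6+130-.3,v/2.6+150-.3,h)[:2]*1000
med=[g(*p,.076) for p in [(122,160),(400,102),(427,212),(157,268)]]
lon=[g(*p,.076) for p in [(145,283),(447,222),(467,290)]]
print('med',np.mean(med,0),[np.round(m,1) for m in med]); d=med[1]-med[0]; e=med[2]-med[3]; print(np.hypot(*d),np.hypot(*e),np.degrees(np.arctan2(*d[::-1])),np.degrees(np.arctan2(*e[::-1])))
d=lon[1]-lon[0]; print('long',(lon[0]+lon[2])/2,np.hypot(*d),np.degrees(np.arctan2(*d[::-1])),lon)
print('cap',g(321,333,.07),'hole',g(57,372,.056),'knob',g(612,315,.115),'btn',g(320,495,.143))
```

```text
med [532.10998473 226.35111918] [array([533.8, 152.6]), array([478.1, 277.7]), array([529.9, 300.4]), array([586.7, 174.7])]
136.98251982432063 137.95878588403124 113.97168145323997 114.35098133677396
long [581.46657823 248.69775464] 154.73011408281602 114.09191959619191 [array([596.14078513, 169.67768803]), array([532.97968648, 310.9295334 ]), array([566.79237134, 327.71782125])]
cap [609.08242051 259.32260466] hole [669.75738105 122.22926364] knob [546.49867047 392.51879691] btn [647.9544084  278.16159356]
```

Emit:
servo_tool(deltas=[[[100,-0.004,-0.049,0,-2],[100,-0.004,-0.049,0,-2],[100,-0.004,-0.049,0,-2],[100,-0.004,-0.049,0,-2],[100,-0.004,-0.049,0,-2],[100,-0.004,-0.049,0,-2],[100,-0.004,-0.049,0,-2],[100,-0.004,-0.049,0,-2]]])

```text
time: 1.8
tool_pos: [0.3985, -0.0754, 0.3634]
tool_rot: [-0.0, 0.033, 0.999, 0.0]
contact_force: [1.2, -0.7, -0.3]
gripper_width: 1.002
grasp_force: 0.0
```

Emit:
servo_tool(deltas=[[[100,0,-0.03,0,-2],[100,0,0,0,-2],[100,0,0,0,0],[100,0,0,0,0],[100,0,0,0,0],[100,0,0,0,0],[100,0,0,0,0],[100,0,0,0,0]]])

```text
time: 2.6
tool_pos: [0.3992, -0.1045, 0.3644]
tool_rot: [0.0, 0.068, 0.998, -0.0]
contact_force: [-0.1, -0.6, 0.3]
gripper_width: 1.002
grasp_force: 0.0
```

Run:
```python
from h import *
f=snap('wrist','w2'); P=cloud(f); z=P[...,2]
s=manip.state(); print(s['tool_pos'],s['tool_rot'])
near=(P[...,0]<.52)
for lo,hi in [(.0425,.049),(.0495,.055),(.0555,.0605),(.0605,.0655),(.0645,.070),(.070,.078)]:
    print(lo,hi); [print('  ',r) for r in rects(P,near&(z>lo)&(z<hi),250)]
```

```text
[ 0.39916143 -0.10458484  0.36435164] [ 7.30976300e-05  6.76469762e-02  9.97709317e-01 -2.53075954e-05]
0.0425 0.049
   (array([ 394.8, -126. ]), 406.9, 155.1, 77.0, 45.0, array([138,  77, 335, 150], dtype=int32))
0.0495 0.055
   (array([ 347.9, -326.3]), 153.6, 9.0, -13.2, 51.6, array([130,  76,  13, 126], dtype=int32))
   (array([440.8,  74.2]), 153.6, 9.1, -13.0, 51.9, array([450, 110,  31, 120], dtype=int32))
0.0555 0.0605
   (array([ 394.1, -128.8]), 90.1, 44.9, -11.6, 57.8, array([281, 120,  40,  74], dtype=int32))
   (array([488.6, 180.1]), 36.9, 25.3, -66.9, 56.4, array([538, 186,  26,  26], dtype=int32))
0.0605 0.0655
   (array([ 376.8, -207.2]), 119.4, 40.2, -9.3, 62.9, array([215, 102,  37,  99], dtype=int32))
0.0645 0.07
   (array([413.5, -45.2]), 140.1, 22.3, -17.2, 67.0, array([351, 106,  40, 114], dtype=int32))
0.07 0.078
   (array([ 364.3, -288.5]), 59.7, 30.4, -8.6, 74.8, array([146, 128,  32,  51], dtype=int32))
   (array([503.4, 233.6]), 102.9, 18.2, -65.7, 74.6, array([560, 182,  80,  44], dtype=int32))
```

View pics/w2.png

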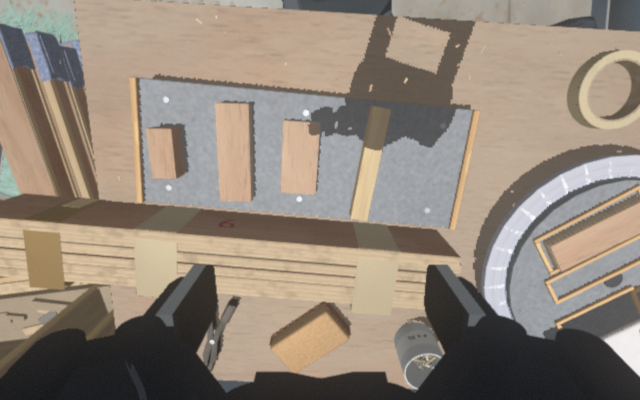

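The wrist view shows all four raw pieces on the board: small block (164,152), medium bar (234,152), flat board (300,157) and long bar (370,163). The free left end is at about (420,165). I have enough to start with the finished bar.

Emit:
servo_tool(deltas=[[[60,0.017,0.0415,-0.012,-7.35],[60,0.017,0.0415,-0.012,-7.35],[60,0.017,0.0415,-0.012,-7.35],[60,0.017,0.0415,-0.012,-7.35],[60,0.017,0.0415,-0.012,-7.35],[60,0.017,0.0415,-0.012,-7.35],[60,0.017,0.0415,-0.012,-7.35],[60,0.0155,0.041,-0.012,-7.35]]])

```text
time: 3.45
tool_pos: [0.5312, 0.2204, 0.2702]
tool_rot: [0.0, 0.541, 0.841, 0.0]
contact_force: [0.3, -0.3, -0.0]
gripper_width: 0.601
grasp_force: 0.0
```

Emit:
servo_tool(deltas=[[[60,0,0,-0.04,0],[60,0,0,-0.04,0],[60,0,0,-0.03,0],[60,0,0,-0.02,0],[60,0,0,-0.01,0],[60,0,0,0,0],[60,0,0,0,0],[60,0,0,0,0]]])

```text
time: 4.25
tool_pos: [0.5319, 0.2186, 0.1327]
tool_rot: [0.001, 0.539, 0.843, 0.001]
contact_force: [0.2, -1.3, -0.0]
gripper_width: 0.605
grasp_force: 0.0
```

```bash
cat >> h.py <<'E'
def pose():
    s=manip.state(); q=s['tool_rot']; y=R.from_quat([q[1],q[2],q[3],q[0]]).as_matrix()[:,1]
    print(round(s['time'],2),np.round(s['tool_pos'],4),'yaw',round(float(np.degrees(np.arctan2(y[1],y[0]))),2),'w',round(s['gripper_width'],3),'g',round(s['grasp_force'],1),np.round(s['contact_force'],1),'q6',round(s['joint_pos'][5],2))
E
python3 -c "
from h import *
pose(); f=snap('wrist','w3')"
```

```text
4.25 [0.5319 0.2186 0.1327] yaw 24.83 w 0.605 g 0.0 [ 0.2 -1.3 -0. ] q6 -0.17
```

View pics/w3.png

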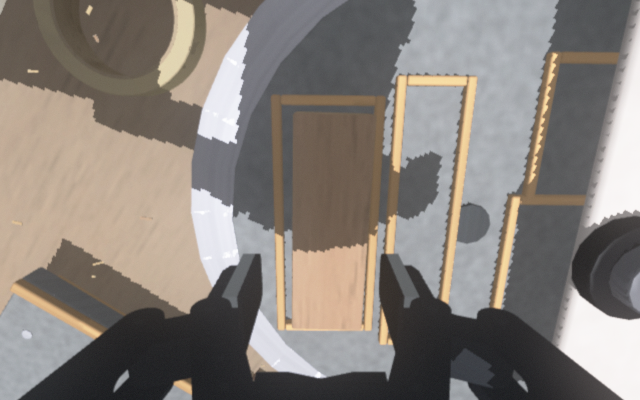

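The fingers straddle the finished bar, which spans about (293–375, 112–330). I'll shift slightly along it, go down and grip.

Emit:
servo_tool(deltas=[[[60,0.0015,0.0085,-0.02,-1.4],[60,0,0,-0.015,0],[60,0,0,-0.0065,0],[60,0,0,0,0],[30,0,0,0,0],[30,0,0,0,0],[30,0,0,0,0],[30,0,0,0,0]]])

```text
time: 5.1
tool_pos: [0.5326, 0.2268, 0.0898]
tool_rot: [0.0, 0.549, 0.836, 0.0]
contact_force: [0.8, -0.2, 1.2]
gripper_width: 0.453
grasp_force: 62.1
```

Emit:
servo_tool(deltas=[[[30,0,0,0,0],[30,0,0,0.01,0],[30,0,0,0.02,0],[30,0,0,0.03,0],[30,0,0,0.03,0],[30,0,0,0,0],[30,0,0,0,0],[30,0,0,0,0]]])

```text
time: 5.9
tool_pos: [0.5312, 0.2265, 0.1775]
tool_rot: [-0.001, 0.549, 0.836, -0.001]
contact_force: [-0.2, -0.2, -1.0]
gripper_width: 0.447
grasp_force: 62.0
```

```bash
python3 -c "
from h import *
pose(); f=snap('wrist','w4')"
```

```text
5.9 [0.5312 0.2265 0.1775] yaw 23.44 w 0.447 g 62.0 [-0.2 -0.2 -1. ] q6 -0.13
```

View pics/w4.png

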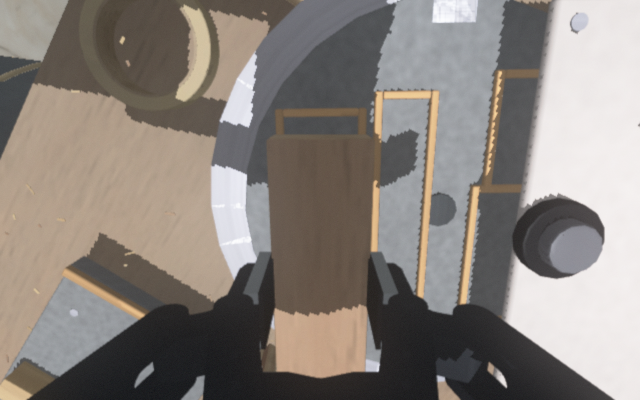

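Emit:
servo_tool(deltas=[[[30,-0.0128,-0.0252,0,6.7],[30,-0.0128,-0.0252,0,6.7],[30,-0.0128,-0.0252,0,6.7],[30,-0.0128,-0.0252,0,6.7],[30,-0.0128,-0.0252,0,6.7],[30,-0.0128,-0.0252,0,6.7],[30,-0.0128,-0.0252,0,6.7],[30,-0.0128,-0.0252,0,6.7]]])

```text
time: 6.75
tool_pos: [0.4283, 0.0245, 0.1775]
tool_rot: [-0.001, 0.11, 0.994, -0.0]
contact_force: [-0.5, -0.3, -0.3]
gripper_width: 0.45
grasp_force: 61.9
```

Emit:
servo_tool(deltas=[[[30,0,0,0,0],[30,0,0,-0.01,0],[30,0,0,-0.01,0],[30,0,0,-0.01,0],[30,0,0,0,0],[30,0,0,0,0],[30,0,0,0,0],[30,0,0,0,0]]])

```text
time: 7.55
tool_pos: [0.4302, 0.0253, 0.1497]
tool_rot: [0.001, 0.113, 0.994, 0.0]
contact_force: [-0.2, 1.2, -1.2]
gripper_width: 0.45
grasp_force: 61.9
```

```bash
python3 -c "
from h import *
pose(); f=snap('wrist','w5')"
```

```text
7.55 [0.4302 0.0253 0.1497] yaw 77.05 w 0.45 g 61.9 [-0.2  1.2 -1.2] q6 -1.46
```

View pics/w5.png

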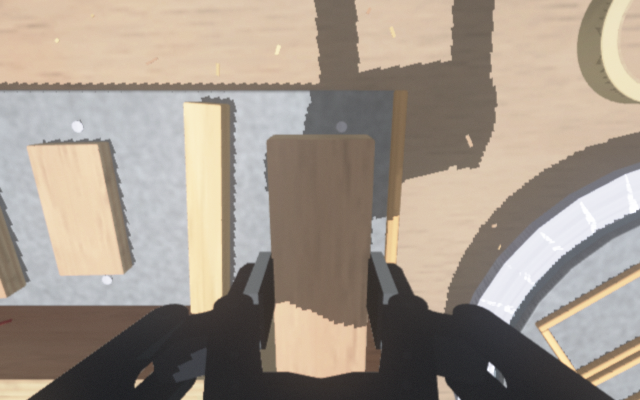

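The bar hangs aligned over the free end, between the long bar at (207,210) and the lip at (397,170). I'll lower it and let go.

Emit:
servo_tool(deltas=[[[30,-0.001,0,-0.03,0],[30,0,0,-0.03,0],[30,0,0,-0.015,0],[30,0,0,-0.006,0],[30,0,0,-0.0025,0],[30,0,0,0,0],[50,0,0,0,0],[58,0,0,0,0]]])

```text
time: 8.4
tool_pos: [0.4299, 0.0251, 0.067]
tool_rot: [0.001, 0.113, 0.994, -0.0]
contact_force: [-0.1, -0.2, -0.7]
gripper_width: 0.58
grasp_force: 0.0
```

Emit:
servo_tool(deltas=[[[58,0,0,0,0],[58,0,0,0,0],[58,0,0,0.02,0],[58,0,0,0.04,0],[58,-0.007,-0.03,0.03,0],[40,-0.007,-0.035,0,-2],[40,-0.007,0,0,-2],[40,0,0,0,0]]])

```text
time: 9.2
tool_pos: [0.4075, -0.0405, 0.156]
tool_rot: [0.0, 0.148, 0.989, -0.0]
contact_force: [0.7, -0.5, -1.3]
gripper_width: 0.398
grasp_force: 0.0
```

```bash
python3 -c "
from h import *
pose(); f=snap('wrist','w6'); P=cloud(f); z=P[...,2]; near=P[...,0]<.5
for lo,hi in [(.0555,.0605),(.0605,.0648),(.0652,.070)]:
    print(lo); [print('  ',r) for r in rects(P,near&(z>lo)&(z<hi),400)]"
```

```text
9.2 [ 0.4075 -0.0405  0.156 ] yaw 72.92 w 0.398 g 0.0 [ 0.7 -0.5 -1.3] q6 -1.55
0.0555
   (array([ 394.3, -129. ]), 90.3, 45.5, -11.6, 57.7, array([143, 161,  90, 129], dtype=int32))
0.0605
   (array([431.1,  25.6]), 120.0, 40.5, -12.8, 63.1, array([394, 123,  65, 175], dtype=int32))
   (array([ 377.3, -207.1]), 120.0, 41.7, -9.0, 62.8, array([  9, 150, 116, 170], dtype=int32))
0.0652
   (array([413.5, -45.3]), 139.8, 22.0, -17.1, 67.0, array([297, 115,  37, 203], dtype=int32))
```

Emit:
servo_tool(deltas=[[[40,0.006,-0.0048,-0.03,0],[40,0,0,-0.03,0],[40,0,0,-0.02,0],[40,0,0,-0.009,0],[40,0,0,0,0],[10,0,0,0,0],[10,0,0,0,0],[10,0,0,0,0]]])

```text
time: 10.05
tool_pos: [0.4147, -0.0448, 0.0679]
tool_rot: [0.001, 0.147, 0.989, -0.0]
contact_force: [-0.3, -0.3, -0.7]
gripper_width: 0.239
grasp_force: 61.2
```

Emit:
servo_tool(deltas=[[[10,0,0,0,0],[10,0,0,0.02,0],[10,0,0,0.04,0],[10,0,0,0.04,0],[10,0.01,0.015,0.01,-5],[10,0.01,0.015,0,-5],[10,0,0,0,0],[10,0,0,0,0]]])

```text
time: 10.85
tool_pos: [0.4334, -0.0146, 0.1764]
tool_rot: [-0.0, 0.232, 0.973, -0.0]
contact_force: [0.2, 0.7, -0.4]
gripper_width: 0.24
grasp_force: 61.3
```

```bash
python3 -c "
from h import *
pose()"
```

```text
10.85 [ 0.4334 -0.0146  0.1764] yaw 63.18 w 0.24 g 61.3 [ 0.2  0.7 -0.4] q6 -1.31
```

Emit:
servo_tool(deltas=[[[10,0.0186,0.0328,0,-4.9],[10,0.0186,0.0328,0,-4.9],[10,0.0186,0.0328,0,-4.9],[10,0.0186,0.0328,0,-4.9],[10,0.0186,0.0328,0,-4.9],[10,0.0186,0.0328,0,-4.9],[10,0.0186,0.0328,0,-4.9],[10,0.0186,0.0328,0,-4.9]]])

```text
time: 11.65
tool_pos: [0.5828, 0.2481, 0.1757]
tool_rot: [-0.0, 0.547, 0.837, -0.001]
contact_force: [1.0, 0.1, -0.4]
gripper_width: 0.235
grasp_force: 61.3
```

Emit:
servo_tool(deltas=[[[10,0,0,-0.01,0],[10,0,0,-0.01,0],[10,0,0,-0.01,0],[10,0,0,-0.01,0],[10,0,0,0,0],[10,0,0,0,0],[10,0,0,0,0],[10,0,0,0,0]]])

```text
time: 12.45
tool_pos: [0.5831, 0.2479, 0.1376]
tool_rot: [0.001, 0.546, 0.838, 0.001]
contact_force: [-0.4, -0.2, -1.7]
gripper_width: 0.236
grasp_force: 61.3
```

```bash
python3 -c "
from h import *
pose(); f=snap('wrist','w7')"
```

```text
12.45 [0.5831 0.2479 0.1376] yaw 23.83 w 0.236 g 61.3 [-0.4 -0.2 -1.7] q6 -0.13
```

View pics/w7.png

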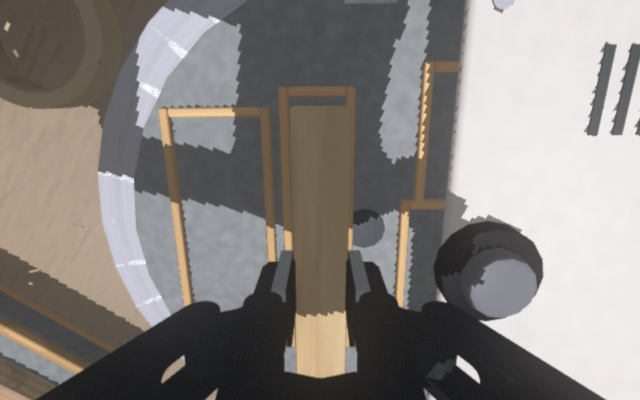

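The long bar hangs centred over the long bay, whose far rib corners are at (280,90) and (355,90). I'll lower it and let go.

Emit:
servo_tool(deltas=[[[10,-0.0005,0,-0.02,0],[10,0,0,-0.014,0],[10,0,0,-0.006,0],[10,0,0,-0.004,0],[10,0,0,0,0],[10,0,0,0,0],[34,0,0,0,0],[34,0,0,0,0]]])

```text
time: 13.3
tool_pos: [0.5824, 0.2479, 0.093]
tool_rot: [0.0, 0.546, 0.838, 0.0]
contact_force: [-0.1, 1.0, -0.0]
gripper_width: 0.339
grasp_force: 0.0
```

Emit:
servo_tool(deltas=[[[34,0,0,0,0],[34,0,0,0.02,0],[34,0,0,0.04,0],[34,0,0,0.04,0],[34,-0.01,-0.02,0.02,5],[60,-0.02,-0.035,0,6],[60,-0.02,-0.035,0,6],[60,-0.02,-0.035,0,6]]])

```text
time: 14.1
tool_pos: [0.5114, 0.1219, 0.2131]
tool_rot: [0.0, 0.365, 0.931, 0.0]
contact_force: [-0.5, -0.7, -0.4]
gripper_width: 0.6
grasp_force: 0.0
```

```bash
python3 -c "
from h import *
pose(); f=snap('wrist','w8'); P=cloud(f); z=P[...,2]
for lo,hi in [(.0605,.066),(.084,.1)]:
    print(lo); [print('  ',r) for r in rects(P,(z>lo)&(z<hi)&(P[...,0]<.65),400)]"
```

```text
14.1 [0.5114 0.1219 0.2131] yaw 47.13 w 0.6 g 0.0 [-0.5 -0.7 -0.4] q6 -0.73
0.0605
   (array([431.4,  26. ]), 120.3, 41.1, -12.7, 62.8, array([102, 123, 126, 144], dtype=int32))
0.084
   (array([582.2, 249.2]), 140.4, 23.7, -66.2, 91.9, array([455,  51, 135, 193], dtype=int32))
   (array([573.9,  23.3]), 95.0, 60.0, -45.9, 90.5, array([247, 277,  74,  99], dtype=int32))
```

Emit:
servo_tool(deltas=[[[60,-0.0168,-0.0411,0,4.2],[60,-0.0168,-0.0411,0,4.2],[60,-0.0168,-0.0411,0,4.2],[60,-0.0168,-0.0411,0,4.2],[60,-0.0168,-0.0411,0,4.2],[60,-0.0168,-0.0411,0,4.2],[60,-0.0168,-0.0411,0,4.2],[60,-0.0168,-0.0411,0,4.2]]])

```text
time: 14.95
tool_pos: [0.3768, -0.2075, 0.2131]
tool_rot: [0.001, 0.082, 0.997, -0.0]
contact_force: [-0.2, -0.6, 0.5]
gripper_width: 0.599
grasp_force: 0.0
```

Emit:
servo_tool(deltas=[[[60,0,0,-0.03,0],[60,0,0,-0.03,0],[60,0,0,-0.02,0],[60,0,0,0,0],[60,0,0,0,0],[60,0,0,0,0],[60,0,0,0,0],[60,0,0,0,0]]])

```text
time: 15.75
tool_pos: [0.3784, -0.2063, 0.1339]
tool_rot: [0.001, 0.083, 0.997, -0.001]
contact_force: [-0.3, -0.4, 0.1]
gripper_width: 0.601
grasp_force: 0.0
```

```bash
python3 -c "
from h import *
pose(); f=snap('wrist','w9'); P=cloud(f); z=P[...,2]
for lo,hi in [(.0605,.066)]:
    print(lo); [print('  ',r) for r in rects(P,(z>lo)&(z<hi)&(P[...,0]<.65),400)]"
```

```text
15.75 [ 0.3784 -0.2063  0.1339] yaw 80.45 w 0.601 g 0.0 [-0.3 -0.4  0.1] q6 -2.08
0.0605
   (array([ 377.2, -207.7]), 120.0, 40.1, -9.4, 63.0, array([281, 120,  72, 190], dtype=int32))
   (array([ 429.6, -401.1]), 59.7, 3.0, 76.7, 63.2, array([  0, 337,  88,  10], dtype=int32))
   (array([ 471. , -221.5]), 99.1, 3.2, 76.9, 63.2, array([247, 350, 147,  12], dtype=int32))
```

Emit:
servo_tool(deltas=[[[60,-0.0012,-0.0014,-0.03,0],[60,0,0,-0.02,0],[60,0,0,-0.012,0],[60,0,0,-0.006,0],[60,0,0,0,0],[30,0,0,0,0],[30,0,0,0,0],[30,0,0,0,0]]])

```text
time: 16.6
tool_pos: [0.3773, -0.208, 0.0659]
tool_rot: [0.001, 0.083, 0.997, -0.001]
contact_force: [1.0, -0.3, 2.3]
gripper_width: 0.445
grasp_force: 62.0
```

Emit:
servo_tool(deltas=[[[30,0,0,0,0],[30,0,0,0.02,0],[30,0,0,0.04,0],[30,0,0,0.04,0],[30,0.01,0.015,0.02,-5],[30,0.01,0.015,0,-5],[30,0,0,0,0],[30,0,0,0,0]]])

```text
time: 17.4
tool_pos: [0.396, -0.1771, 0.184]
tool_rot: [-0.001, 0.169, 0.986, 0.0]
contact_force: [0.0, 0.4, -0.6]
gripper_width: 0.447
grasp_force: 61.7
```

```bash
python3 -c "
from h import *
pose()"
```

```text
17.4 [ 0.396  -0.1771  0.184 ] yaw 70.57 w 0.447 g 61.7 [ 0.   0.4 -0.6] q6 -1.82
```

Emit:
servo_tool(deltas=[[[30,0.0145,0.043,0,-5.2],[30,0.0145,0.043,0,-5.2],[30,0.0145,0.043,0,-5.2],[30,0.0145,0.043,0,-5.2],[30,0.0145,0.043,0,-5.2],[30,0.0145,0.043,0,-5.2],[30,0.0145,0.043,0,-5.2],[30,0.0145,0.043,0,-5.2]]])

```text
time: 18.2
tool_pos: [0.5124, 0.1676, 0.1834]
tool_rot: [-0.001, 0.51, 0.86, -0.001]
contact_force: [0.6, -0.5, -0.7]
gripper_width: 0.45
grasp_force: 61.7
```

Emit:
servo_tool(deltas=[[[30,0.01,0.03,0,-2.5],[30,0.01,0.03,0,-2.5],[30,0,0,-0.02,0],[30,0,0,-0.02,0],[30,0,0,0,0],[30,0,0,0,0],[30,0,0,0,0],[30,0,0,0,0]]])

```text
time: 19.0
tool_pos: [0.5333, 0.2264, 0.1461]
tool_rot: [0.001, 0.546, 0.838, 0.001]
contact_force: [-0.2, 0.1, 0.1]
gripper_width: 0.446
grasp_force: 61.7
```

```bash
python3 -c "
from h import *
pose()"
```

```text
19.0 [0.5333 0.2264 0.1461] yaw 23.82 w 0.446 g 61.7 [-0.2  0.1  0.1] q6 -0.14
```

Emit:
servo_tool(deltas=[[[30,-0.001,0,-0.025,0],[30,0,0,-0.018,0],[30,0,0,-0.008,0],[30,0,0,-0.0035,0],[30,0,0,0,0],[30,0,0,0,0],[54,0,0,0,0],[54,0,0,0,0]]])

```text
time: 19.8
tool_pos: [0.532, 0.2268, 0.0909]
tool_rot: [0.0, 0.546, 0.838, 0.001]
contact_force: [0.1, 0.3, -0.6]
gripper_width: 0.54
grasp_force: 0.0
```

Emit:
servo_tool(deltas=[[[54,0,0,0,0],[54,0,0,0.02,0],[54,0,0,0.04,0],[54,-0.02,0.02,0.035,0],[54,-0.025,0.025,0.035,0],[54,-0.025,0.025,0.03,0],[60,0,0,0,0],[60,0,0,0,0]]])

```text
time: 20.6
tool_pos: [0.4616, 0.2972, 0.2512]
tool_rot: [0.001, 0.545, 0.838, 0.001]
contact_force: [0.3, 0.2, 0.0]
gripper_width: 0.6
grasp_force: 0.0
```

```bash
python3 -c "
from h import *
pose(); f=snap('wrist','w10'); P=cloud(f); z=P[...,2]
print('bars');[print('  ',r) for r in rects(P,(z>.0845)&(z<.096)&(P[...,0]<.65)&(P[...,1]>.1),400)]
k=(z>.112)&(z<.118)&(P[...,1]>.34)&(P[...,0]<.6)
Q=P[k]; print('knob',k.sum(),cv2.minEnclosingCircle((Q[:,:2]*1000).astype(np.float32)),np.median(Q[:,2]))"
```

```text
20.6 [0.4616 0.2972 0.2512] yaw 23.93 w 0.6 g 0.0 [0.3 0.2 0. ] q6 0.02
bars
   (array([567.6, 282.5]), 67.7, 22.4, -66.1, 91.9, array([408, 213,  30,  73], dtype=int32))
   (array([532.5, 228. ]), 120.4, 40.1, -66.0, 87.9, array([337, 223,  47, 117], dtype=int32))
knob 1061 ((568.7565307617188, 376.154052734375), 41.332862854003906) 0.11485562651114639
```

View pics/w10.png

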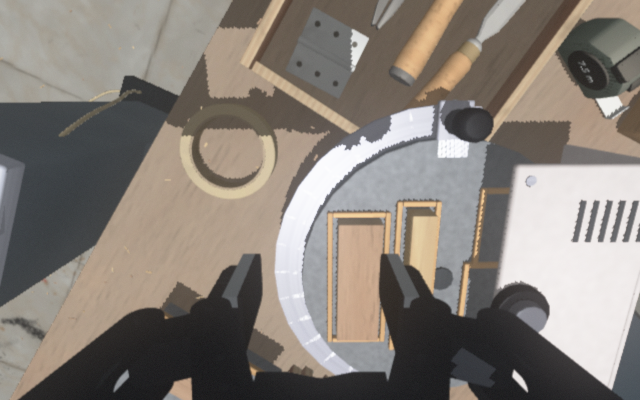

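Both bars lie flat in their bays, medium at (362,280) and long at (420,240). The knob top is at about (479,124). Next is the plunger.

Emit:
servo_tool(deltas=[[[60,0.0085,0.0095,0,-8.5],[60,0.0085,0.0095,0,-8.5],[60,0.0085,0.0095,0,-8.5],[60,0.0085,0.0095,0,-8.5],[50,0.0085,0.0095,0,-8.5],[50,0.0085,0.0095,0,-8.5],[50,0.0085,0.0095,0,-8.5],[50,0.0085,0.0095,0,-8.5]]])

```text
time: 21.45
tool_pos: [0.5301, 0.3714, 0.2471]
tool_rot: [0.0, 0.923, 0.386, -0.002]
contact_force: [-0.0, 0.9, -0.1]
gripper_width: 0.501
grasp_force: 0.0
```

Emit:
servo_tool(deltas=[[[50,0.0085,0.01,-0.02,-8.5],[50,0.0085,0.01,-0.02,-8.5],[50,0,0,-0.02,-5],[50,0,0,0,0],[50,0,0,0,0],[50,0,0,0,0],[50,0,0,0,0],[50,0,0,0,0]]])

```text
time: 22.25
tool_pos: [0.547, 0.3928, 0.1916]
tool_rot: [-0.0, 0.978, 0.207, 0.001]
contact_force: [0.4, 0.2, 1.0]
gripper_width: 0.498
grasp_force: 0.0
```

```bash
python3 -c "
from h import *
pose(); f=snap('wrist','w11'); P=cloud(f); z=P[...,2]
k=(z>.1115)&(z<.1185)&(np.hypot(P[...,0]-.5463,P[...,1]-.394)<.03)
Q=P[k]; print('knob',k.sum(),cv2.minEnclosingCircle((Q[:,:2]*1000).astype(np.float32)),np.median(Q[:,2]))"
```

```text
22.25 [0.547  0.3928 0.1916] yaw -66.14 w 0.498 g 0.0 [0.4 0.2 1. ] q6 1.67
knob 1198 ((546.7134399414062, 393.84197998046875), 12.93152904510498) 0.11460018222808598
```

View pics/w11.png

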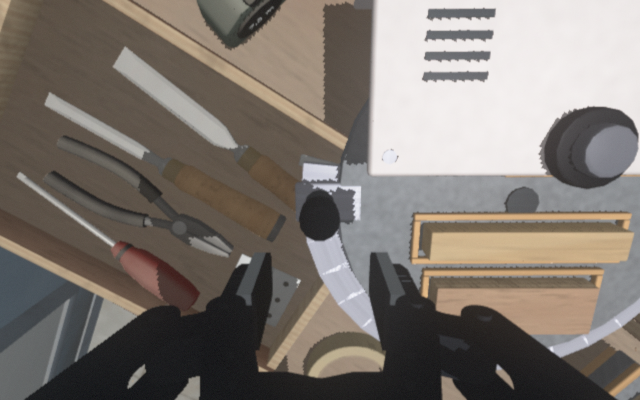

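The knob top is at (320,215) in the picture, measured at (0.5467, 0.3938), between the fingers. I'll go down, grip and draw it.

Emit:
servo_tool(deltas=[[[50,-0.0003,0.001,-0.035,0],[50,0,0,-0.025,0],[50,0,0,-0.017,0],[50,0,0,-0.008,0],[50,0,0,0,0],[15,0,0,0,0],[15,0,0,0,0],[15,0,0,0,0]]])

```text
time: 23.1
tool_pos: [0.5473, 0.3939, 0.1072]
tool_rot: [-0.0, 0.978, 0.206, 0.002]
contact_force: [0.2, -1.6, 3.2]
gripper_width: 0.272
grasp_force: 59.4
```

Emit:
servo_tool(deltas=[[[15,0,0,0,0],[15,0,0,0.004,0],[15,0,0,0.004,0],[15,0,0,0.004,0],[15,0,0,0.004,0],[15,0,0,0,0],[15,0,0,0,0],[15,0,0,0,0]]])

```text
time: 23.9
tool_pos: [0.5459, 0.3933, 0.1206]
tool_rot: [0.0, 0.978, 0.207, -0.0]
contact_force: [2.9, -1.5, -7.2]
gripper_width: 0.271
grasp_force: 59.1
```

```bash
python3 -c "
from h import *
pose()
import numpy as np
s=manip.state(); p=s['tool_pos'][:2]*1000; c=np.array([606.5,259.]); r=np.hypot(*(p-c)); a0=np.arctan2(*(p-c)[::-1]); print(r,np.degrees(a0))
pr=c+148*np.array([np.cos(np.radians(114)),np.sin(np.radians(114))])
d=[np.round(148*(np.array([np.cos(b),np.sin(b)])-np.array([np.cos(a),np.sin(a)])),1) for a,b in [(np.radians(114+6*i),np.radians(120+6*i)) for i in range(30)]]
print([x.tolist() for x in d])"
```

```text
23.9 [0.5459 0.3933 0.1206] yaw -66.16 w 0.271 g 59.1 [ 2.9 -1.5 -7.2] q6 1.67
147.32429146182443 114.2781373785818
[[-13.8, -7.0], [-13.0, -8.4], [-12.0, -9.7], [-11.0, -11.0], [-9.7, -12.0], [-8.4, -13.0], [-7.0, -13.8], [-5.6, -14.5], [-4.0, -15.0], [-2.4, -15.3], [-0.8, -15.5], [0.8, -15.5], [2.4, -15.3], [4.0, -15.0], [5.6, -14.5], [7.0, -13.8], [8.4, -13.0], [9.7, -12.0], [11.0, -11.0], [12.0, -9.7], [13.0, -8.4], [13.8, -7.0], [14.5, -5.6], [15.0, -4.0], [15.3, -2.4], [15.5, -0.8], [15.5, 0.8], [15.3, 2.4], [15.0, 4.0], [14.5, 5.6]]
```

Emit:
servo_tool(deltas=[[[15,0,0,0.0015,0],[15,-0.0138,-0.007,0,6],[15,-0.013,-0.0084,0,6],[15,-0.012,-0.0097,0,6],[15,-0.011,-0.011,0,6],[15,-0.0097,-0.012,0,6],[15,0,0,0,0],[15,0,0,0,0]]])

```text
time: 24.7
tool_pos: [0.4868, 0.3455, 0.1229]
tool_rot: [0.0, 0.892, 0.452, 0.0]
contact_force: [2.4, -2.0, -7.3]
gripper_width: 0.275
grasp_force: 59.4
```

```bash
cat > arc.py <<'E'
from h import *
pose(); p=manip.state()['tool_pos'][:2]*1000; d=p-np.array([606.5,259.]); print('r',np.hypot(*d),'ang',np.degrees(np.arctan2(d[1],d[0]))-114)
E
python3 arc.py
```

```text
24.7 [0.4868 0.3455 0.1229] yaw -36.24 w 0.275 g 59.4 [ 2.4 -2.  -7.3] q6 1.13
r 147.63775353348038 ang 30.152751299488074
```

Clean. On with the arc.

Emit:
servo_tool(deltas=[[[15,-0.0084,-0.013,0,6],[15,-0.007,-0.0138,0,6],[15,-0.0056,-0.0145,0,6],[15,-0.004,-0.015,0,6],[15,-0.0024,-0.0153,0,6],[15,-0.0008,-0.0155,0,6],[15,0.0008,-0.0155,0,6],[15,0,0,0,0]]])

```text
time: 25.5
tool_pos: [0.4593, 0.2427, 0.1228]
tool_rot: [-0.001, 0.671, 0.742, 0.0]
contact_force: [0.7, 1.1, -7.6]
gripper_width: 0.27
grasp_force: 59.5
```

```bash
python3 arc.py
```

```text
25.5 [0.4593 0.2427 0.1228] yaw 5.73 w 0.27 g 59.5 [ 0.7  1.1 -7.6] q6 0.24
r 148.10389374906302 ang -287.6860111326289
```

Emit:
servo_tool(deltas=[[[15,0.0024,-0.0153,0,6],[15,0.004,-0.015,0,6],[15,0.0056,-0.0145,0,6],[15,0.007,-0.0138,0,6],[15,0.0084,-0.013,0,6],[15,0.0097,-0.012,0,6],[15,0.011,-0.011,0,6],[15,0,0,0,0]]])

```text
time: 26.3
tool_pos: [0.5075, 0.1482, 0.1224]
tool_rot: [-0.001, 0.361, 0.932, -0.0]
contact_force: [-1.3, -0.5, -6.3]
gripper_width: 0.273
grasp_force: 59.7
```

```bash
python3 arc.py
```

```text
26.3 [0.5075 0.1482 0.1224] yaw 47.65 w 0.273 g 59.7 [-1.3 -0.5 -6.3] q6 -0.69
r 148.5437570388255 ang -245.78768221591838
```

Emit:
servo_tool(deltas=[[[15,0.012,-0.0097,0,6],[15,0.013,-0.0084,0,6],[15,0.0138,-0.007,0,6],[15,0.0145,-0.0056,0,6],[15,0.015,-0.004,0,6],[15,0.0153,-0.0024,0,6],[15,0.0155,-0.0008,0,6],[15,0,0,0,0]]])

```text
time: 27.1
tool_pos: [0.6071, 0.1104, 0.1223]
tool_rot: [-0.001, 0.003, 1.0, -0.001]
contact_force: [-1.3, -5.4, -7.2]
gripper_width: 0.276
grasp_force: 59.7
```

Emit:
servo_tool(deltas=[[[15,0.0155,0.0008,0,6],[15,0.0153,0.0024,0,6],[15,0.015,0.004,0,6],[15,0.009,0.003,0,4],[15,0,0,0,0],[15,0,0,0,0],[15,0,0,0,0],[15,0,0,0,0]]])

```text
time: 27.9
tool_pos: [0.6609, 0.1207, 0.1227]
tool_rot: [0.0, -0.188, 0.982, -0.0]
contact_force: [2.5, -3.9, -8.1]
gripper_width: 0.273
grasp_force: 59.7
```

```bash
python3 arc.py
```

```text
27.9 [0.6609 0.1207 0.1227] yaw 111.67 w 0.273 g 59.7 [ 2.5 -3.9 -8.1] q6 -1.88
r 148.64247073935064 ang -182.52614633669452
```

Emit:
servo_tool(deltas=[[[15,0.003,0.0013,0,1],[15,0.003,0.0014,0,1.5],[15,0,0,0,0],[15,0,0,0,0],[15,0,0,-0.003,0],[15,0,0,-0.003,0],[15,0,0,0,0],[15,0,0,0,0]]])

```text
time: 28.7
tool_pos: [0.6666, 0.1231, 0.1166]
tool_rot: [-0.001, -0.21, 0.978, -0.0]
contact_force: [0.4, -4.2, -7.2]
gripper_width: 0.275
grasp_force: 59.8
```

```bash
python3 arc.py
```

```text
28.7 [0.6666 0.1231 0.1166] yaw 114.2 w 0.275 g 59.8 [ 0.4 -4.2 -7.2] q6 -1.92
r 148.61964436502407 ang -180.13774546734905
```

Emit:
servo_tool(deltas=[[[15,0,0,-0.002,0],[15,0,0,-0.002,0],[15,0,0,-0.002,0],[15,0,0,-0.002,0],[15,0,0,0,0],[15,0,0,0,0],[15,0,0,0,0],[15,0,0,0,0]]])

```text
time: 29.5
tool_pos: [0.6666, 0.1231, 0.1091]
tool_rot: [-0.001, -0.21, 0.978, -0.0]
contact_force: [-0.2, -4.9, -4.1]
gripper_width: 0.275
grasp_force: 59.9
```

```bash
python3 arc.py
```

```text
29.5 [0.6666 0.1231 0.1091] yaw 114.2 w 0.275 g 59.9 [-0.2 -4.9 -4.1] q6 -1.92
r 148.63394487694723 ang -180.12963427311803
```

The spring still pulls at 4 N down to nearly home, so the pin is in the hole. I'll release and look.

Emit:
servo_tool(deltas=[[[50,0,0,0,0],[50,0,0,0,0],[50,0,0,0,0],[50,0,0,0.03,0],[50,0,0,0.045,0],[50,-0.02,0,0.035,-5],[60,-0.04,0,0.015,-5],[60,-0.045,0,0.015,-5]]])

```text
time: 30.3
tool_pos: [0.5624, 0.1239, 0.2517]
tool_rot: [0.002, -0.079, 0.997, 0.001]
contact_force: [-1.0, -0.0, 0.6]
gripper_width: 0.601
grasp_force: 0.0
```

Emit:
servo_tool(deltas=[[[60,-0.045,0.01,0.015,-5],[60,-0.045,0.01,0.015,-5],[60,-0.02,0.01,0.01,-5],[60,0,0,0,0],[60,0,0,0,0],[60,0,0,0,0],[60,0,0,0,0],[60,0,0,0,0]]])

```text
time: 31.1
tool_pos: [0.4527, 0.153, 0.2879]
tool_rot: [-0.001, 0.05, 0.999, -0.0]
contact_force: [1.2, -0.6, 0.6]
gripper_width: 0.599
grasp_force: 0.0
```

```bash
python3 -c "
from h import *
pose(); f=snap('wrist','w12'); P=cloud(f); z=P[...,2]
k=(z>.105)&(z<.135)&(np.hypot(P[...,0]-.6667,P[...,1]-.1238)<.03)
Q=P[k]; print('knob',k.sum(),np.nanmax(Q[:,2]) if len(Q) else '', np.nanmedian(Q,0))"
```

```text
31.1 [0.4527 0.153  0.2879] yaw 84.3 w 0.599 g 0.0 [ 1.2 -0.6  0.6] q6 -1.3
knob 92 0.112815149993582 [0.65621045 0.12726878 0.10872291]
```

View pics/w12.png

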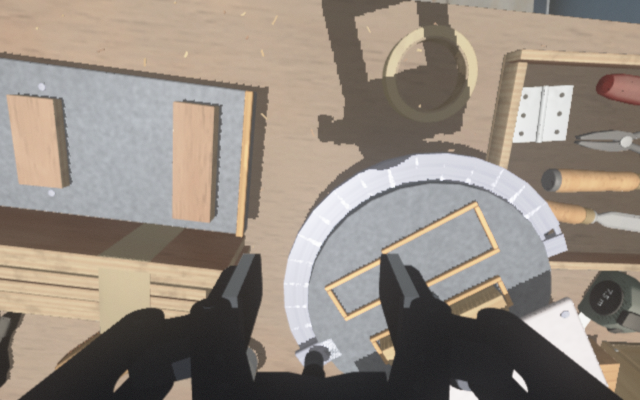

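Run:
```python
from h import *
f=load('w12'); P=cloud(f)
c=np.array([606.5,259.]); ph=np.radians(24); Rm=np.array([[np.cos(ph),np.sin(ph)],[-np.sin(ph),np.cos(ph)]])
st=lambda p:np.round(Rm@(p[:2]*1000-c),1)
for u,v in [(327,290),(476,203),(498,250),(346,320),(373,340),(505,280),(513,305),(385,362),(318,352),(553,243)]:
    print((u,v),st(ray(f,u,v,.076)),np.round(P[v,u]*1000),st(P[v,u]))
for u,v in [(450,310),(480,300),(410,262)]: print((u,v),np.round(P[v,u]*1000,1),st(P[v,u]))
cv2.imwrite('pics/w12c.png',cv2.resize(cv2.cvtColor(f['pixels'],cv2.COLOR_RGB2BGR)[180:400,270:600],None,fx=2.4,fy=2.4,interpolation=cv2.INTER_CUBIC))
t=snap('top','top1'); cv2.imwrite('pics/top1c.png',cv2.resize(cv2.cvtColor(t['pixels'],cv2.COLOR_RGB2BGR)[100:290,170:430],None,fx=3,fy=3,interpolation=cv2.INTER_CUBIC))
```

```text
(327, 290) [-70.5 -89.7] [578. 148.  76.] [-70.7 -89.6]
(476, 203) [-81.9  88. ] [496. 306.  77.] [-82.3  87.8]
(498, 250) [-23.   88.2] [550. 331.  75.] [-22.5  88.4]
(346, 320) [-27.4 -89.8] [618. 166.  76.] [-27.2 -89.8]
(373, 340) [ 10.7 -75.7] [647. 194.  76.] [ 10.6 -75.7]
(505, 280) [13.5 81.8] [589. 342.  70.] [17.8 83.1]
(513, 305) [46.6 78.2] [621. 353.  70.] [51.5 79.5]
(385, 362) [ 44.2 -77.4] [679. 206.  76.] [ 44.6 -77.5]
(318, 352) [  -6.1 -137.8] [658. 131.  74.] [  -4.8 -138.5]
(553, 243) [ -2.1 140.7] [557. 400.  55.] [ 12.7 149.2]
(450, 310) [444.6 193.  324.7] [-174.7    5.5]
(480, 300) [600.2 308.4  86.8] [14.4 47.7]
(410, 262) [557.4 239.9  69.9] [-52.6   2.5]
```

View pics/w12c.png

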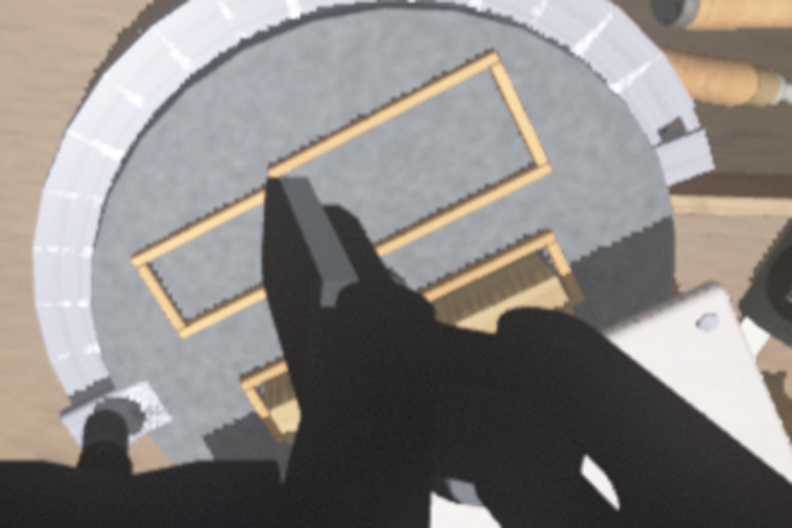

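The crop shows the tray turned: board bay on the left (frame (275,175)–(547,165)), block bay on the right (135,260)–(185,335), and the knob home at the right hole (105,430). Next is the flat board.

Emit:
servo_tool(deltas=[[[66,-0.0073,-0.0352,-0.012,-0.75],[66,-0.0073,-0.0352,-0.012,-0.75],[66,-0.0073,-0.0352,-0.012,-0.75],[66,-0.0073,-0.0352,-0.012,-0.75],[66,-0.0073,-0.0352,-0.012,-0.75],[66,-0.0073,-0.0352,-0.012,-0.75],[66,-0.0073,-0.0352,-0.012,-0.75],[66,-0.0073,-0.0352,-0.012,-0.75]]])

```text
time: 32.0
tool_pos: [0.3935, -0.1298, 0.1922]
tool_rot: [0.0, 0.102, 0.995, -0.0]
contact_force: [1.0, 0.1, 0.9]
gripper_width: 0.655
grasp_force: 0.0
```

Emit:
servo_tool(deltas=[[[66,0,0,-0.02,0],[66,0,0,-0.02,0],[66,0,0,0,0],[66,0,0,0,0],[66,0,0,0,0],[66,0,0,0,0],[66,0,0,0,0],[66,0,0,0,0]]])

```text
time: 32.8
tool_pos: [0.3942, -0.1283, 0.1533]
tool_rot: [0.001, 0.101, 0.995, -0.0]
contact_force: [0.7, -0.0, -1.0]
gripper_width: 0.66
grasp_force: 0.0
```

```bash
cat > look.py <<'E'
from h import *
import sys
pose(); f=snap('wrist',sys.argv[1]); P=cloud(f); z=P[...,2]
for lo,hi in [(.0555,.0605),(.0605,.066),(.0715,.0785)]:
    print(lo); [print('  ',r) for r in rects(P,(z>lo)&(z<hi)&(P[...,0]<.47),300)]
E
python3 look.py w13
```

```text
32.8 [ 0.3942 -0.1283  0.1533] yaw 78.36 w 0.66 g 0.0 [ 0.7 -0.  -1. ] q6 -1.86
0.0555
   (array([407.8,  10.5]), 64.4, 2.3, -12.1, 57.9, array([522, 141,  22,  96], dtype=int32))
   (array([ 394.3, -129.2]), 90.3, 45.0, -11.7, 57.9, array([283, 144,  71, 129], dtype=int32))
0.0605
   (array([423.2,  27. ]), 104.0, 41.5, -12.9, 63.2, array([517, 128,  97, 154], dtype=int32))
   (array([ 366.3, -274.3]), 59.9, 4.1, -6.5, 63.3, array([ 77, 172,  26,  88], dtype=int32))
0.0715
   (array([ 364.3, -288.7]), 60.2, 32.1, -8.2, 74.9, array([ 20, 176,  74,  93], dtype=int32))
   (array([ 444.2, -336.8]), 56.9, 2.7, 77.8, 75.0, array([  0, 341,  81,   8], dtype=int32))
```

Emit:
servo_tool(deltas=[[[66,0,-0.0008,-0.04,0],[66,0,0,-0.03,0],[66,0,0,-0.015,0],[66,0,0,-0.006,0],[66,0,0,0,0],[40,0,0,0,0],[40,0,0,0,0],[40,0,0,0,0]]])

```text
time: 33.65
tool_pos: [0.395, -0.1296, 0.0632]
tool_rot: [0.001, 0.102, 0.995, -0.001]
contact_force: [-0.0, 0.3, 3.4]
gripper_width: 0.507
grasp_force: 61.2
```

Emit:
servo_tool(deltas=[[[40,0,0,0,0],[40,0,0,0.02,0],[40,0,0,0.04,0],[40,0,0,0.04,0],[40,0.01,0.025,0.02,-5],[40,0.01,0.025,0,-5],[40,0,0,0,0],[40,0,0,0,0]]])

```text
time: 34.45
tool_pos: [0.4135, -0.0788, 0.1812]
tool_rot: [-0.0, 0.187, 0.982, -0.0]
contact_force: [-0.3, -0.0, -0.6]
gripper_width: 0.5
grasp_force: 61.2
```

```bash
python3 -c "
from h import *
pose()"
```

```text
34.45 [ 0.4135 -0.0788  0.1812] yaw 68.47 w 0.5 g 61.2 [-0.3 -0.  -0.6] q6 -1.56
```

Emit:
servo_tool(deltas=[[[40,0.0164,0.0437,0,-5.55],[40,0.0164,0.0437,0,-5.55],[40,0.0164,0.0437,0,-5.55],[40,0.0164,0.0437,0,-5.55],[40,0.0164,0.0437,0,-5.55],[40,0.0164,0.0437,0,-5.55],[40,0.0164,0.0437,0,-5.55],[40,0.0164,0.0437,0,-5.55]]])

```text
time: 35.25
tool_pos: [0.5454, 0.2711, 0.1804]
tool_rot: [-0.0, 0.547, 0.837, -0.001]
contact_force: [0.3, -0.1, -0.3]
gripper_width: 0.501
grasp_force: 61.3
```

Emit:
servo_tool(deltas=[[[40,0,0,-0.02,0],[40,0,0,-0.02,0],[40,0,0,0,0],[40,0,0,0,0],[40,0,0,0,0],[40,0,0,0,0],[40,0,0,0,0],[40,0,0,0,0]]])

```text
time: 36.05
tool_pos: [0.5454, 0.2705, 0.1425]
tool_rot: [0.0, 0.545, 0.838, 0.0]
contact_force: [-0.3, -0.3, -0.7]
gripper_width: 0.501
grasp_force: 61.4
```

```bash
python3 -c "
from h import *
pose(); f=snap('wrist','w14')"
```

```text
36.05 [0.5454 0.2705 0.1425] yaw 23.93 w 0.501 g 61.4 [-0.3 -0.3 -0.7] q6 -0.08
```

View pics/w14.png

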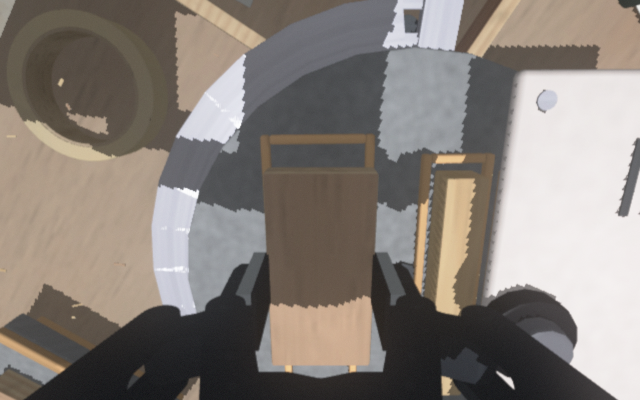

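The flat board hangs centred over its bay, far rib corners at (262,137) and (375,137). One quick check along the length.

Run:
```python
from h import *
f=load('w14'); d=np.array([-np.sin(np.radians(24)),np.cos(np.radians(24))])
a,b=ray(f,262,136,.076)[:2]*1000,ray(f,375,136,.076)[:2]*1000
print(a,b,np.hypot(*(a-b)),'centre',(a+b)/2-54*d)
c,e=ray(f,268,169,.1435)[:2]*1000,ray(f,378,169,.1375)[:2]*1000
print('board end',(c+e)/2,'-> centre',(ray(f,268,169,.1373)+ray(f,378,169,.1373))[:2]*500-45*d)
```

```text
[495.47658569 306.60800291] [551.61808777 331.54180355] 61.429330699244936 centre [545.51111546 269.74344852]
board end [528.01307952 314.78138693] -> centre [546.16382015 272.92859385]
```

Emit:
servo_tool(deltas=[[[40,0,-0.0014,-0.025,0],[40,0,0,-0.016,0],[40,0,0,-0.007,0],[40,0,0,-0.0035,0],[40,0,0,0,0],[40,0,0,0,0],[60,0,0,0,0],[60,0,0,0,0]]])

```text
time: 36.9
tool_pos: [0.5457, 0.2694, 0.0912]
tool_rot: [0.001, 0.545, 0.838, 0.001]
contact_force: [0.8, 0.2, 0.7]
gripper_width: 0.605
grasp_force: 0.0
```

Emit:
servo_tool(deltas=[[[60,0,0,0,0],[60,0,0,0.02,0],[60,0,0,0.04,0],[60,-0.01,-0.02,0.04,5],[60,-0.02,-0.035,0.02,6],[50,-0.02,-0.035,0,6],[50,-0.02,-0.035,0,6],[50,-0.02,-0.035,0,6]]])

```text
time: 37.7
tool_pos: [0.4544, 0.1081, 0.2108]
tool_rot: [0.001, 0.315, 0.949, 0.0]
contact_force: [0.2, -0.5, -0.5]
gripper_width: 0.499
grasp_force: 0.0
```

```bash
python3 -c "
from h import *
pose(); f=snap('wrist','w15'); P=cloud(f); z=P[...,2]
for lo,hi in [(.0725,.0795),(.0798,.09)]:
    print(lo); [print('  ',r) for r in rects(P,(z>lo)&(z<hi)&(P[...,0]<.65)&(P[...,1]>.12),150)]"
```

```text
37.7 [0.4544 0.1081 0.2108] yaw 53.22 w 0.499 g 0.0 [ 0.2 -0.5 -0.5] q6 -0.85
0.0725
   (array([559.3, 237.6]), 181.1, 64.0, -65.3, 75.8, array([443,  77, 197, 229], dtype=int32))
   (array([525.3, 261.5]), 89.2, 2.0, -66.0, 76.1, array([504,  97,  80, 105], dtype=int32))
   (array([618.5, 251.8]), 134.4, 18.3, -65.7, 75.6, array([530, 178, 110, 137], dtype=int32))
0.0798
   (array([545.3, 270.4]), 90.0, 46.9, -66.0, 82.9, array([509,  97, 127, 134], dtype=int32))
   (array([627.1, 250.4]), 107.9, 4.0, -65.6, 84.7, array([548, 206,  92, 112], dtype=int32))
```

Emit:
servo_tool(deltas=[[[50,-0.0113,-0.048,0,3.5],[50,-0.0113,-0.048,0,3.5],[50,-0.0113,-0.048,0,3.5],[50,-0.0113,-0.048,0,3.5],[50,-0.0113,-0.048,0,3.5],[50,-0.0113,-0.048,0,3.5],[50,-0.0113,-0.048,0,3.5],[50,-0.0113,-0.048,0,3.5]]])

```text
time: 38.55
tool_pos: [0.3639, -0.2769, 0.2108]
tool_rot: [0.001, 0.078, 0.997, -0.0]
contact_force: [1.1, 0.4, 0.3]
gripper_width: 0.501
grasp_force: 0.0
```

Emit:
servo_tool(deltas=[[[50,0,-0.013,-0.02,0.4],[50,0,0,-0.02,0],[50,0,0,0,0],[50,0,0,0,0],[50,0,0,0,0],[50,0,0,0,0],[50,0,0,0,0],[50,0,0,0,0]]])

```text
time: 39.35
tool_pos: [0.365, -0.2878, 0.1708]
tool_rot: [0.0, 0.075, 0.997, -0.0]
contact_force: [0.1, -0.3, 0.0]
gripper_width: 0.501
grasp_force: 0.0
```

```bash
python3 look.py w16
```

```text
39.35 [ 0.365  -0.2878  0.1708] yaw 81.37 w 0.501 g 0.0 [ 0.1 -0.3  0. ] q6 -2.25
0.0555
0.0605
   (array([ 452.5, -299.6]), 82.1, 2.8, 76.8, 63.2, array([268, 311, 107,  11], dtype=int32))
0.0715
   (array([ 364. , -289.2]), 60.1, 30.0, -8.6, 75.0, array([294, 166,  47,  86], dtype=int32))
   (array([ 411.2, -479.4]), 101.5, 2.8, 77.5, 75.0, array([  0, 303, 139,  13], dtype=int32))
   (array([ 452.3, -299.9]), 81.8, 3.0, 76.8, 75.0, array([266, 320, 111,  13], dtype=int32))
```

Emit:
servo_tool(deltas=[[[50,-0.001,-0.0014,-0.04,0],[50,0,0,-0.03,0],[50,0,0,-0.02,0],[50,0,0,-0.008,0],[50,0,0,0,0],[20,0,0,0,0],[20,0,0,0,0],[20,0,0,0,0]]])

```text
time: 40.2
tool_pos: [0.3644, -0.2901, 0.0736]
tool_rot: [0.001, 0.076, 0.997, -0.001]
contact_force: [0.8, -0.2, 3.1]
gripper_width: 0.338
grasp_force: 62.0
```

Emit:
servo_tool(deltas=[[[20,0,0,0,0],[20,0,0,0.02,0],[20,0,0,0.04,0],[20,0,0,0.04,0],[20,0.01,0.03,0.02,-5],[20,0.01,0.03,0,-5],[20,0.01,0.04,0,-5],[20,0.01,0.04,0,-5]]])

```text
time: 41.0
tool_pos: [0.4038, -0.1481, 0.1926]
tool_rot: [0.0, 0.25, 0.968, -0.0]
contact_force: [0.8, 0.2, -0.6]
gripper_width: 0.333
grasp_force: 61.6
```

```bash
python3 -c "
from h import *
pose()"
```

```text
41.0 [ 0.4038 -0.1481  0.1926] yaw 61.06 w 0.333 g 61.6 [ 0.8  0.2 -0.6] q6 -1.59
```

Emit:
servo_tool(deltas=[[[20,0.022,0.0423,0,-4.6],[20,0.022,0.0423,0,-4.6],[20,0.022,0.0423,0,-4.6],[20,0.022,0.0423,0,-4.6],[20,0.022,0.0423,0,-4.6],[20,0.022,0.0423,0,-4.6],[20,0.022,0.0423,0,-4.6],[20,0.022,0.0423,0,-4.6]]])

```text
time: 41.8
tool_pos: [0.5802, 0.1912, 0.192]
tool_rot: [0.0, 0.542, 0.84, -0.0]
contact_force: [0.2, -1.0, -0.2]
gripper_width: 0.336
grasp_force: 61.6
```

Emit:
servo_tool(deltas=[[[20,0,0,-0.02,0],[20,0,0,-0.02,0],[20,0,0,0,0],[20,0,0,0,0],[20,0,0,0,0],[20,0,0,0,0],[20,0,0,0,0],[20,0,0,0,0]]])

```text
time: 42.6
tool_pos: [0.58, 0.189, 0.1529]
tool_rot: [0.0, 0.541, 0.841, 0.0]
contact_force: [-0.0, -0.2, -0.7]
gripper_width: 0.327
grasp_force: 61.6
```

```bash
python3 -c "
from h import *
pose(); f=snap('wrist','w17')"
```

```text
42.6 [0.58   0.189  0.1529] yaw 24.52 w 0.327 g 61.6 [-0.  -0.2 -0.7] q6 -0.23
```

View pics/w17.png

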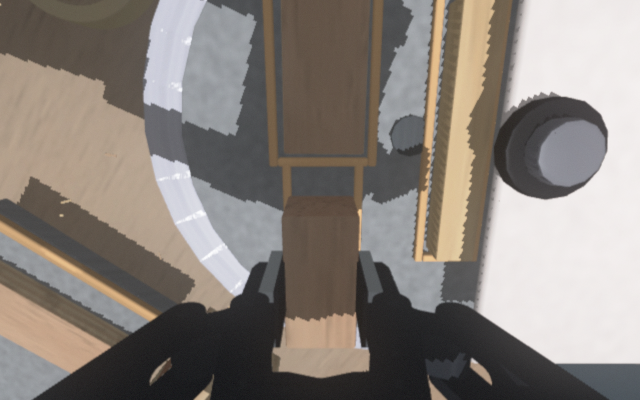

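The block hangs over its bay (ribs at columns 287 and 359, block end at (320,205)), aligned. I'll place it.

Emit:
servo_tool(deltas=[[[20,0,0.0015,-0.025,-0.5],[20,0,0,-0.018,0],[20,0,0,-0.008,0],[20,0,0,-0.003,0],[20,0,0,0,0],[20,0,0,0,0],[46,0,0,0,0],[46,0,0,0,0]]])

```text
time: 43.45
tool_pos: [0.58, 0.1907, 0.0987]
tool_rot: [0.0, 0.544, 0.839, 0.0]
contact_force: [0.0, 0.8, 0.0]
gripper_width: 0.461
grasp_force: 0.0
```

Emit:
servo_tool(deltas=[[[46,0,0,0,0],[46,0,0,0.02,0],[46,0,0,0.04,0],[46,0,0,0.04,0],[46,-0.01,0.01,0.03,0],[10,-0.02,0.01,0.015,0],[0,-0.02,0.01,0.015,0],[0,0,0,0,0]]])

```text
time: 44.25
tool_pos: [0.5295, 0.222, 0.2616]
tool_rot: [0.002, 0.544, 0.839, 0.002]
contact_force: [-0.2, 0.3, 0.5]
gripper_width: 0.003
grasp_force: 0.0
```

```bash
python3 -c "
from h import *
pose(); f=snap('wrist','w18'); P=cloud(f); z=P[...,2]
for lo,hi in [(.0798,.0865),(.0955,.105),(.128,.16)]:
    print(lo); [print('  ',r) for r in rects(P,(z>lo)&(z<hi)&(P[...,0]<.75)&(P[...,1]>.12),150)]
k=(z>.139)&(z<.15)&(np.hypot(P[...,0]-.6485,P[...,1]-.278)<.03); Q=P[k]
print('btn',k.sum(),cv2.minEnclosingCircle((Q[:,:2]*1000).astype(np.float32)),np.median(Q[:,2]),Q[:,2].max())
k=(z>.11)&(z<.13)&(np.hypot(P[...,0]-.6667,P[...,1]-.1238)<.02); print('knob',k.sum(),np.median(P[k][:,2]) if k.any() else '')"
```

```text
44.25 [0.5295 0.222  0.2616] yaw 24.15 w 0.003 g 0.0 [-0.2  0.3  0.5] q6 -0.15
0.0798
   (array([546.1, 270.9]), 89.7, 45.3, -66.2, 82.8, array([333,  86,  55, 106], dtype=int32))
0.0955
   (array([580.4, 192.4]), 59.7, 30.0, -65.9, 99.9, array([340, 208,  36,  64], dtype=int32))
0.128
   (array([649.4, 278.1]), 43.6, 42.6, -54.7, 133.1, array([463, 167,  59,  56], dtype=int32))
btn 1059 ((649.1453857421875, 278.5401611328125), 14.072977066040039) 0.14187632523766844 0.1441776163629512
knob 0
```

Emit:
servo_tool(deltas=[[[0,0.03,0.014,0,0],[0,0.03,0.014,0,0],[0,0.03,0.014,0,0],[0,0.0297,0.0145,0,0],[0,0,0,-0.04,0],[0,0,0,-0.04,0],[0,0,0,-0.015,0],[0,0,0,0,0]]])

```text
time: 45.1
tool_pos: [0.6477, 0.276, 0.1584]
tool_rot: [-0.002, 0.545, 0.839, -0.003]
contact_force: [-0.1, -0.1, 0.2]
gripper_width: 0.001
grasp_force: 0.0
```

Emit:
servo_tool(deltas=[[[0,0,0,-0.004,0],[0,0,0,-0.004,0],[0,0,0,-0.002,0],[0,0,0,-0.002,0],[0,0,0,0,0],[0,0,0,0,0],[0,0,0,0,0],[0,0,0,0,0]]])

```text
time: 45.9
tool_pos: [0.6501, 0.2773, 0.1521]
tool_rot: [0.001, 0.544, 0.839, 0.001]
contact_force: [2.8, 1.0, 3.4]
gripper_width: 0.003
grasp_force: 1.8
```

```bash
python3 -c "
from h import *
pose()"
```

```text
45.9 [0.6501 0.2773 0.1521] yaw 24.04 w 0.003 g 1.8 [2.8 1.  3.4] q6 -0.12
```

Emit:
servo_tool(deltas=[[[0,0,0,-0.001,0],[0,0,0,-0.001,0],[0,0,0,-0.001,0],[0,0,0,-0.001,0],[0,0,0,0,0],[0,0,0,0,0],[0,0,0,0,0],[0,0,0,0,0]]])

```text
time: 46.7
tool_pos: [0.6501, 0.2773, 0.1499]
tool_rot: [0.001, 0.544, 0.839, 0.001]
contact_force: [-1.2, -0.2, 12.1]
gripper_width: 0.001
grasp_force: 5.9
```

```bash
python3 -c "
from h import *
pose()"
```

```text
46.7 [0.6501 0.2773 0.1499] yaw 24.04 w 0.001 g 5.9 [-1.2 -0.2 12.1] q6 -0.12
```

12 N against a 5 N spring means the button is fully pressed. I'll back off and check the final state.

Emit:
servo_tool(deltas=[[[0,0,0,0.03,0],[0,0,0,0.045,0],[0,-0.02,0,0.035,0],[0,-0.04,0,0.025,8],[0,-0.042,-0.01,0.02,8],[0,-0.042,-0.02,0.015,8],[0,-0.042,-0.02,0.01,8],[0,-0.03,-0.02,0.01,8]]])

```text
time: 47.5
tool_pos: [0.4301, 0.2065, 0.3357]
tool_rot: [-0.002, 0.221, 0.975, -0.001]
contact_force: [-0.7, 0.0, 0.8]
gripper_width: 0.002
grasp_force: 0.0
```

Emit:
servo_tool(deltas=[[[0,0,-0.03,0,8],[0,0,-0.02,0,0],[0,0,0,0,0],[0,0,0,0,0],[0,0,0,0,0],[0,0,0,0,0],[0,0,0,0,0],[0,0,0,0,0]]])

```text
time: 48.3
tool_pos: [0.4334, 0.1575, 0.337]
tool_rot: [-0.0, 0.156, 0.988, -0.0]
contact_force: [-0.2, 0.4, 1.0]
gripper_width: -0.001
grasp_force: 0.0
```

```bash
python3 -c "
from h import *
pose(); f=snap('wrist','w19'); P=cloud(f); z=P[...,2]
for lo,hi in [(.0608,.066),(.0798,.0865),(.0955,.105)]:
    print(lo); [print('  ',r) for r in rects(P,(z>lo)&(z<hi)&(P[...,0]<.62),150)]
k=(z>.108)&(z<.135)&(np.hypot(P[...,0]-.6667,P[...,1]-.1238)<.02); print('knob',k.sum(),np.percentile(P[k][:,2],[50,95]) if k.any() else '',np.median(P[k],0))"
```

```text
48.3 [0.4334 0.1575 0.337 ] yaw 72.08 w -0.001 g 0.0 [-0.2  0.4  1. ] q6 -1.07
0.0608
   (array([430.9,  26.2]), 119.8, 40.4, -12.9, 62.9, array([188, 144,  50, 101], dtype=int32))
0.0798
   (array([545.3, 270.9]), 90.1, 45.8, -65.7, 82.9, array([402, 191,  84,  74], dtype=int32))
0.0955
   (array([579.7, 192.3]), 59.9, 31.2, -65.1, 99.9, array([360, 256,  55,  48], dtype=int32))
   (array([ 528. , -106.9]), 311.1, 62.6, 77.2, 97.9, array([  0, 279, 261,  55], dtype=int32))
knob 0  [nan nan nan]
  return _methods._mean(a, axis=axis, dtype=dtype,
  ret = um.true_divide(
```

View pics/w19.png

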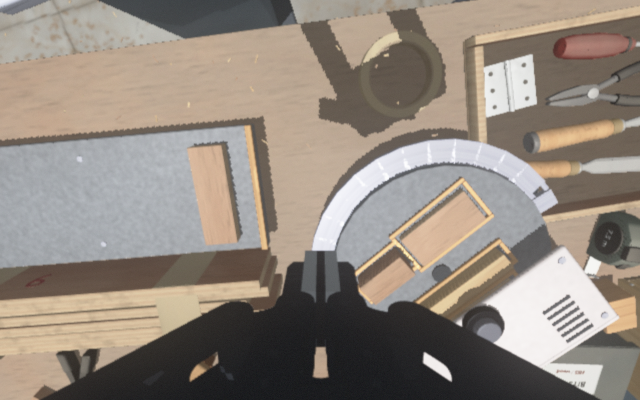

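The picture shows the finished bar flat on the board (213,195), and the flat board (443,225) and block (388,272) in their bays. The knob is hidden by the gripper, so I'll check it from the top camera.

```bash
python3 -c "
from h import *
f=snap('top','top2'); P=cloud(f); g=load('top0'); G=cloud(g)
for n,Q,c in [('start',G,(.5463,.394)),('now',P,(.6667,.1238))]:
    k=(np.hypot(Q[...,0]-c[0],Q[...,1]-c[1])<.02)&(Q[...,2]>.095); print(n,k.sum(),np.round(np.median(Q[k],0),4),np.round(np.sort(Q[k][:,2])[-8:],4))
s=grab('scene'); S=cloud(s); k=(np.hypot(S[...,0]-.6667,S[...,1]-.1238)<.02)&(S[...,2]>.095); print('scene',k.sum(),np.round(np.sort(S[k][:,2])[-8:],4))
"
```

```text
start 53 [0.5433 0.3885 0.1147] [0.1176 0.1188 0.1192 0.1204 0.1208 0.1225 0.1236 0.125 ]
now 47 [0.6646 0.1211 0.114 ] [0.1187 0.1194 0.1194 0.1196 0.1222 0.1223 0.1233 0.1263]
scene 66 [0.1135 0.1137 0.1139 0.1147 0.1148 0.1152 0.1155 0.116 ]
```

The knob reads 0.114–0.115 m in both views, so the plunger is home. I'll hand in.

```bash
python3 -c "
from plant import manip
print(manip.job_done())"
```

```text
the job is handed in; nothing more can be done
None
```

The job is handed in: the finished bar lies flat on the laying-out board, all four raw pieces are in their compartments, the tray is turned half a turn with the plunger home, and the start button was fully pressed (about 48 s of robot time; no verdict came back).

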